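Set the click-stop sleeve of a microscope camera adapter

ROBOT

A 6-joint arm with a two-finger parallel gripper is mounted at the origin on the work surface. World frame = base frame: x ahead of the robot, y to its left, z up, the work surface at z = 0. Lengths are in mm, angles in rad, forces in N, time in s.
With the tool pointing down it reaches from about 300 to 750 mm from the base axis. Payload 8.5 kg.
Tool frame: the origin (TCP) lies where the fingers leave the gripper's body, on its centre line; the fingertips stand 73 mm ahead of it and the grasp point (between the pads) lies 54 mm ahead of it; z points along the fingers, y is the direction in which the jaws open and shut (so a half turn about z gives the same grasp; the last joint's range is limited). The gripper opens to 85 mm and grips with 20 to 120 N. Pads are 22 mm wide; open, the fingers measure 114 mm over their backs; the gripper's body (76 mm by 85 mm) begins 54 mm behind the grasp point. The pads swing forward as they close: fully open they stand 13 mm farther back than shut.
Start: joints at [0.973, 0.381, 1.297, -0, 1.464, -0.215], TCP at [205.426, 510.178, 303.922] pointing down, gripper open.
Joint ranges: [-3.11, 3.11], [-0.89, 2.33], [0.22, 2.48], [-1.42, 4.56], [0.17, 2.85], [-2.88, 2.88]. Speed limits (rad/s): [2.39, 2.39, 3.14, 3.14, 3.14, 3.14].

INTERFACE

Orientations are given as a rotation vector (axis times angle).
In Python, from workcell import manip gives the robot as it stands. The module is installed in compiled form; this text tells all that it offers.
- The arm moves only by the tool play_rows, never from a script. Its argument "deltas" is a list of rows, each a list of 3 entries, a list of its own where there are three numbers: the closure, from 0 (fully open) to 1 (shut), then the shift along the tool's x, y, z scaled (see below), then the turn, a rotation vector about the tool's x, y, z scaled (see below). In form: [[fingers, [dx, dy, dz], [wx, wy, wz]], ...]. A call has 1 to 8 rows; each row shifts and turns the pose as measured when the row begins, along the tool's axes as they then stand; what a row does not reach is not made up. The controller multiplies each number of a shift by 1 m and each number of a turn by pi/4 rad. A row lasts 1/10 s, in which the tool goes at most 50 mm and 8.59 degrees, less where a joint would pass 70% of its speed; a pose out of reach is approached as far as the arm can. A call with a number of a shift or a turn outside -1 to 1 is refused whole. A call with a gripper value outside its range is refused whole. The fingers move at their own pace and stop on an object; "newtons" is the grip in N (left out, the last holds). Time passes only in rows, so rows that do not move let the fingers close. It gives the time, the measured TCP pose, the force and the opening at its end, in the units of the state.
- manip.get_obs(): the state, without advancing time (a new reading comes with each control period).
- manip.camera(name): name is "scene" or "top" or "wrist"; returns the picture (420x560x3 uint8, red, green, blue); there is no depth.
- manip.camera_model(name): a dict with "fx", "fy", "cx", "cy" (pixels), "k1" (the pictures are not rectified: a ray, as slopes to the right and down, at radius r is drawn at 1 + k1 r^2 times it, then the intrinsics apply), "rvec" (rotation vector, rad) and "tvec" (3), from world to camera coordinates, as OpenCV has them. Camera axes: x right, y down, z forward; pixel columns grow to the right and rows downward; lengths in mm; the calibration is good to about 2 mm. A picture is of the moment at which its call begins: read the wrist's pose just before it. camera_model takes no time and is no camera call; for the wrist camera it gives the pose at the moment of the call.
- manip.finish_job(): hands the job in, once; it reports no verdict.
The state is a dict: "clock": time; "joint_positions": joint angles; "joint_velocities": joint speeds; "effort": joint torques, N m; "tcp_pos": TCP position; "orientation": TCP orientation; "wrist_force": force on the tool from outside, world axes, zero at the start; "moment": the same for the moment, N m; "grip_width": finger opening in mm.
Only numpy, scipy, OpenCV 4.12 (cv2) and the standard library are available. Lean on these libraries where they do the work, as an engineer would, in place of code of your own. Each camera call takes 0.05 s, during which the arm holds its last target. There are 200 camera calls.

TASK

Set the slimmer of the two camera adapter tubes to 4: turn its click-stop sleeve until the white pointer rests in the click at the row of four dots, then let go. Leave the broader tube's setting and the small eyepiece standing between the tubes as they are.

Things in the scene. Friction and masses are not known exactly. Their poses are not given: they have to be found in the camera images.
- slim_dock: The slimmer tube's fixed round dock, 124 mm across; its black scale disc is 40 mm above the bench. Origin: centre of the underside on the tube's axis, z up, x to mid-scale. Above the disc: the turning sleeve, a dark ribbed cylinder 46 mm in diameter, 40 to 80 mm above the bench, gripped across any diameter; then a fixed black nose 32 mm across, top at 95 mm. Fingers have free room around it.
- slim_sleeve (a joint): Turn of that sleeve, rad, anticlockwise from above: 0 at number 1, 1.309 at number 4, stop at 2.182. Numbers 1 to 6 are radial rows of 1 to 6 white dots on the disc, 25 degrees apart. A white tooth 5 mm high at the sleeve's foot, 31 mm from the axis, points at the number. Starts at 1, 2 or 3. A click at each number takes about 0.07 N m to leave; let go, it settles in the nearest.
- broad_pointer (a point): Tip of the broader tube's white pointer, 41 mm from its axis, 43 mm above the bench; to be left where it is. That tube is alike, but the sleeve is 66 mm in diameter, the nose 50 mm and the dock 144 mm across. The two tubes stand side by side (either one on the left), axes at least 260 mm apart.
- eyepiece: A loose black eyepiece, 33 mm in diameter and 50 mm tall, about 90 g, standing upright on the bench between the tubes. Origin: centre of its underside, z up. To be left standing.
There are look-alikes about, which are no part of the job. Leave any blue look-alike of the slim_dock alone. Of the things that look like the eyepiece, take the one that is farthest to the robot's left at the start.

How it is judged:
By the outcome, as a careful person would: the job done as asked, in the order asked, and still so for the second after the job is handed in, with the robot touching nothing.
It also fails if it takes over 29 s, if anything falls off the work surface, if the arm or the gripper's body presses on something with over 40 N, if the wrist force passes 120 N, or if a joint passes its speed limit or range.

## Working session

There is one attempt and no reset: what is moved stays moved. The work goes in short steps, Python scripts to look and compute and a tool call to move; the robot and the scene stay as the last step left them, time stands still between calls to the robot, and variables do not carry over. Pictures are saved under pics/ and viewed, about 8 in all and at most 12, crops included, and the job is handed in when it is done.

Besides the shell and the picture viewer there is one more tool, called after ">>>" as name(argument=value, ...), one argument or row to a line, values as JSON. play_rows: Moves the arm, as the interface text tells. Shifts and turns lie within -1 to 1; 1 stands for 1 m of shift or pi/4 rad of turn. Its arguments: {"type":"object","properties":{"deltas":{"type":"array"},"newtons":{"type":"number"}},"required":["deltas"]}

```bash
mkdir -p pics; cat > h.py <<'E'
import numpy as np, cv2
from workcell import manip
def snap(n,f):
    im=manip.camera(n); cv2.imwrite(f,im[:,:,::-1]); return im
def ray(m,u,v):
    x,y=(u-m['cx'])/m['fx'],(v-m['cy'])/m['fy']; a,b=x,y
    for _ in range(30):
        s=1+m['k1']*(a*a+b*b); a,b=x/s,y/s
    R,_=cv2.Rodrigues(np.array(m['rvec'],float)); t=np.array(m['tvec'],float)
    return -R.T@t, R.T@np.array([a,b,1])
def at(m,u,v,z):
    c,d=ray(m,u,v); return c+d*(z-c[2])/d[2]
def proj(m,p):
    R,_=cv2.Rodrigues(np.array(m['rvec'],float)); q=R@np.array(p,float)+np.array(m['tvec'],float)
    a,b=q[:2]/q[2]; s=1+m['k1']*(a*a+b*b)
    return np.array([m['fx']*a*s+m['cx'],m['fy']*b*s+m['cy']])
E
python3 - <<'E'
from h import *
snap('top','pics/top.png'); snap('scene','pics/scene.png')
o=manip.get_obs(); print(o)
a=cv2.imread('pics/top.png')
print(manip.camera_model('top'))
E
```

```text
{'clock': 0.1, 'joint_positions': array([ 9.72715258e-01,  3.81131529e-01,  1.29812533e+00,  1.38287567e-05,
        1.46359892e+00, -2.15321690e-01]), 'joint_velocities': array([-0.00032728, -0.00230372, -0.00352263,  0.00015916, -0.00218824,
       -0.0002215 ]), 'effort': array([ 4.20564611e-03, -4.49212396e+01, -2.31659889e+01, -9.72988073e-05,
        3.57405574e-03,  2.34721819e-05]), 'tcp_pos': array([205.33531659, 510.06366943, 303.3920139 ]), 'orientation': array([-5.97478321e-01, -3.08373186e+00,  1.81343288e-03]), 'wrist_force': array([ 0.63690887,  0.35155394, -0.15080688]), 'moment': array([ 0.01646571, -0.01998824,  0.00832847]), 'grip_width': 85.66109956212415}
{'fx': 387.05359846609736, 'fy': 387.05359846609736, 'cx': 279.9428152581824, 'cy': 206.56930588580005, 'k1': -0.05795787407020242, 'rvec': array([ 2.08204587, -2.12947335,  0.22557584]), 'tvec': array([ -4.73307946, 451.02347707, 661.28430615])}
```

View pics/top.png

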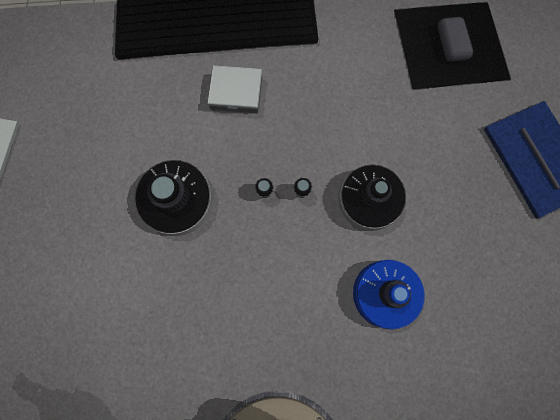

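View pics/scene.png

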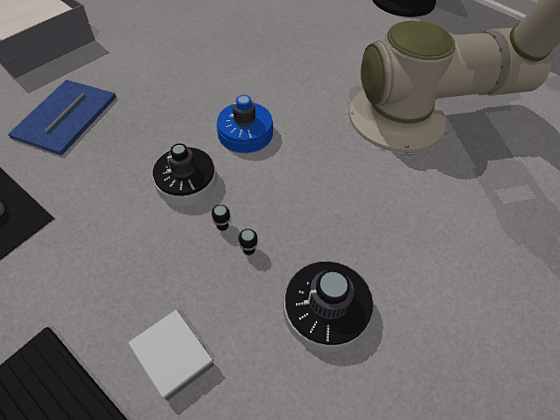

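The top view shows the broad black tube at (172,197), the slim black tube at (373,197) and a blue look-alike at (389,294), with two eyepieces at (264,187) and (302,187). The slim black tube on the right is the target: it's the smaller black dock, and the blue one is excluded. Of the eyepieces, the left one (264,187) is the one meant. I'll leave both alone. Next I'll confirm the target in a crop.

```bash
python3 - <<'E'
from h import *
a=cv2.imread('pics/top.png'); m=manip.camera_model('top')
cv2.imwrite('pics/c1.png',cv2.resize(a[150:240,330:420],None,fx=6.5,fy=6.5,interpolation=cv2.INTER_CUBIC))
for n,u,v,z in [('slim',373,195,40),('slimtop',380.5,188,95),('broad',172,195,40),('e1',264,187,50),('e2',302,187,50),('blue',389,294,40)]: print(n,at(m,u,v,z).round(1))
print(cv2.Rodrigues(manip.get_obs()['orientation'])[0].round(3))
mw=manip.camera_model('wrist');print(ray(mw,280,210),mw['fx'],mw['k1'])
E
```

```text
slim [ 470.9 -189.8   40. ]
slimtop [ 469.6 -190.2   95. ]
broad [479.8 187.8  40. ]
e1 [488.4  13.8  50. ]
e2 [486.7 -56.6  50. ]
blue [ 288.9 -205.6   40. ]
[[-0.928  0.373 -0.001]
 [ 0.373  0.928 -0.001]
 [ 0.    -0.001 -1.   ]]
(array([129.65179019, 540.0910426 , 373.13793603]), array([ 0.30338042, -0.14428642, -0.9422516 ])) 337.11972710214343 -0.04817495200035062
```

View pics/c1.png

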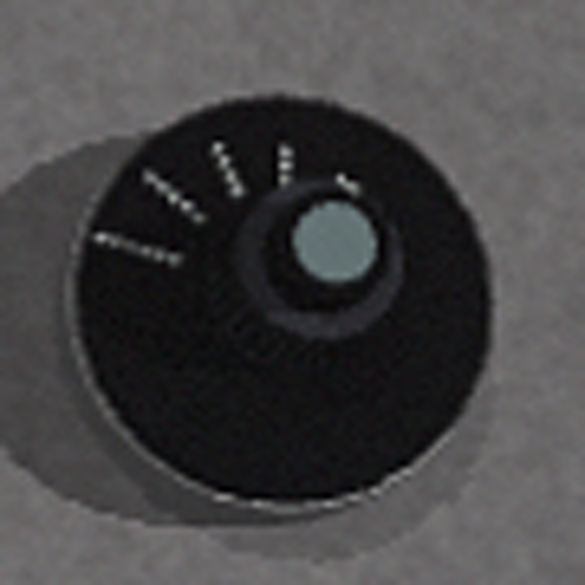

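The crop confirms a black dock with white rows for 6, 5, 4, 3 and part of 2. The pointer is hidden behind the sleeve and nose, so I'll go above it and look from the wrist camera.

```bash
cat > plan.py <<'E'
from h import *
import json
def plan(goal,yaw_turn,n,k=8):
    o=manip.get_obs(); R=cv2.Rodrigues(o['orientation'])[0]; d=(np.array(goal)-o['tcp_pos'])/n
    w=yaw_turn/n
    for i in range(min(n,k)):
        print(json.dumps([0,(R.T@d/1000).round(3).tolist(),[0,0,round(w/45,3)]]),end=',')
        R=R@cv2.Rodrigues(np.array([0,0,np.radians(w)]))[0]
E
python3 -c "
from plan import *
plan([470,-190,235],127,16)"
```

```text
[0, [-0.032, -0.034, 0.004], [0, 0, 0.176]],[0, [-0.036, -0.03, 0.004], [0, 0, 0.176]],[0, [-0.04, -0.024, 0.004], [0, 0, 0.176]],[0, [-0.043, -0.019, 0.004], [0, 0, 0.176]],[0, [-0.045, -0.013, 0.004], [0, 0, 0.176]],[0, [-0.046, -0.006, 0.004], [0, 0, 0.176]],[0, [-0.047, 0.0, 0.004], [0, 0, 0.176]],[0, [-0.046, 0.007, 0.004], [0, 0, 0.176]],
```

>>> play_rows(
  deltas=[
    [0, [-0.032, -0.034, 0.004], [0, 0, 0.176]],
    [0, [-0.036, -0.03, 0.004], [0, 0, 0.176]],
    [0, [-0.04, -0.024, 0.004], [0, 0, 0.176]],
    [0, [-0.043, -0.019, 0.004], [0, 0, 0.176]],
    [0, [-0.045, -0.013, 0.004], [0, 0, 0.176]],
    [0, [-0.046, -0.006, 0.004], [0, 0, 0.176]],
    [0, [-0.047, 0, 0.004], [0, 0, 0.176]],
    [0, [-0.046, 0.007, 0.004], [0, 0, 0.176]],
  ],
)

```text
clock: 0.9
tcp_pos: [334.0, 150.1, 268.3]
orientation: [-2.165, -2.276, 0.004]
wrist_force: [1.0, 0.4, -0.1]
grip_width: 85.2
```

```bash
python3 -c "
from plan import *
o=manip.get_obs();R=cv2.Rodrigues(o['orientation'])[0];y=np.degrees(np.arctan2(R[1,0],R[0,0]));print(o['tcp_pos'],o['joint_positions'],y)
plan([470,-190,235],y-31,9,9)"
```

```text
[334.0034307  150.11286821 268.3061674 ] [ 9.65051070e-02  9.17919791e-02  1.81107157e+00 -1.53574923e-03
  1.24076805e+00  4.71625807e-02] 92.85580611942703
[0, [-0.038, 0.013, 0.004], [0, 0, 0.153]],[0, [-0.037, 0.018, 0.004], [0, 0, 0.153]],[0, [-0.034, 0.022, 0.004], [0, 0, 0.153]],[0, [-0.031, 0.026, 0.004], [0, 0, 0.153]],[0, [-0.028, 0.029, 0.004], [0, 0, 0.153]],[0, [-0.024, 0.033, 0.004], [0, 0, 0.153]],[0, [-0.02, 0.035, 0.004], [0, 0, 0.153]],[0, [-0.016, 0.037, 0.004], [0, 0, 0.153]],[0, [-0.011, 0.039, 0.004], [0, 0, 0.153]],
```

>>> play_rows(
  deltas=[
    [0, [-0.038, 0.013, 0.004], [0, 0, 0.153]],
    [0, [-0.037, 0.018, 0.004], [0, 0, 0.153]],
    [0, [-0.034, 0.022, 0.004], [0, 0, 0.153]],
    [0, [-0.031, 0.026, 0.004], [0, 0, 0.153]],
    [0, [-0.028, 0.029, 0.004], [0, 0, 0.153]],
    [0, [-0.024, 0.033, 0.004], [0, 0, 0.153]],
    [0, [-0.02, 0.035, 0.004], [0, 0, 0.153]],
    [0, [-0.016, 0.037, 0.004], [0, 0, 0.153]],
  ],
)

```text
clock: 1.7
tcp_pos: [449.5, -167.9, 234.5]
orientation: [-2.994, -0.949, 0.004]
wrist_force: [0.6, 0.7, 0.2]
grip_width: 85.5
```

>>> play_rows(
  deltas=[
    [0, [-0.011, 0.039, 0.004], [0, 0, 0.153]],
    [0, [0, 0, 0], [0, 0, 0]],
  ],
)

```text
clock: 1.9
tcp_pos: [463.9, -211.8, 228.9]
orientation: [-3.051, -0.748, 0.005]
wrist_force: [-1.2, -0.2, 0.3]
grip_width: 85.3
```

```bash
python3 - <<'E'
from h import *
o=manip.get_obs(); m=manip.camera_model('wrist'); import pickle; pickle.dump(m,open('m1.pkl','wb'))
im=snap('wrist','pics/w1.png')
print(o['tcp_pos'],o['joint_positions'],proj(m,[470,-190,95]),proj(m,[470,-190,40]))
a=cv2.imread('pics/w1.png');cv2.imwrite('pics/w1b.png',cv2.resize(a,None,fx=1.42,fy=1.42,interpolation=cv2.INTER_CUBIC))
E
```

```text
[ 463.9045805  -211.83894039  228.94702306] [-0.65995193  0.3829798   1.52900809 -0.00256468  1.23205019  0.43085485] [259.81119744 200.79397641] [265.14724403 179.15940696]
```

View pics/w1b.png

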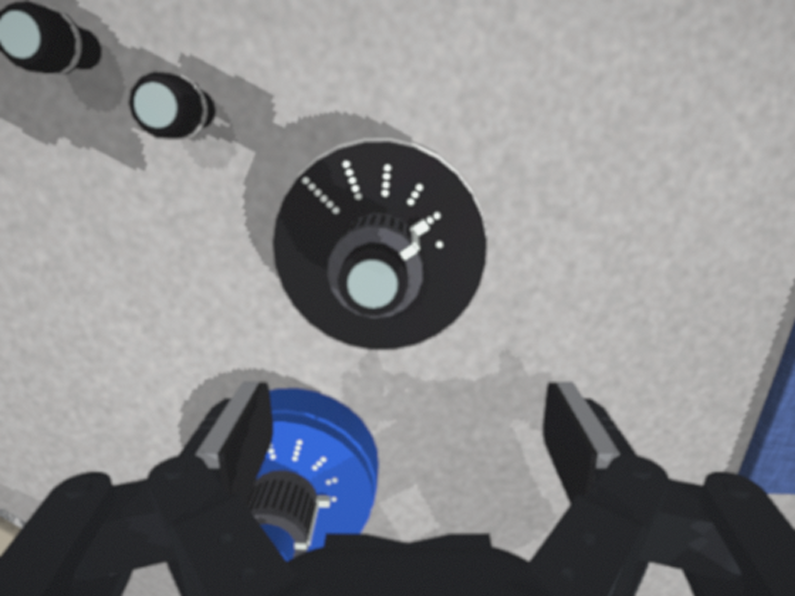

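The wrist view shows the pointer tooth at (418,229), on the two-dot row. One dot is at (439,244), and rows 3 to 6 follow anticlockwise, with row 4 at (387,180). It has to turn +50° anticlockwise. Next I'll get the axis position and the row bearings.

```bash
python3 - <<'E'
from h import *; import pickle
from plan import plan
m=pickle.load(open('m1.pkl','rb')); k=1.42
c=at(m,372/k,284/k,95); print('nose',c)
el=[(274,245),(486,245),(380,140),(380,349)]
print('disc',[at(m,u/k,v/k,40).round(1) for u,v in el])
for n,u,v,z in [('1',439,244,40),('2',437,215,40),('3',419,187,40),('4',388,168,40),('5',347,164,40),('6',306,181,40),('tooth',421,228,45)]:
    p=at(m,u/k,v/k,z)-c; print(n,np.degrees(np.arctan2(p[1],p[0])).round(1),np.hypot(*p[:2]).round(1))
E
```

```text
nose [ 471.11096404 -190.98271503   95.        ]
disc [array([ 448.5, -137.1,   40. ]), array([ 502.8, -241.3,   40. ]), array([ 525.5, -164.4,   40. ]), array([ 419. , -217.6,   40. ])]
1 -53.2 33.7
2 -28.4 38.4
3 -3.5 42.6
4 20.7 46.7
5 45.8 51.0
6 71.4 55.0
tooth -28.8 27.7
```

```bash
python3 -c "
from plan import *
o=manip.get_obs();R=cv2.Rodrigues(o['orientation'])[0];print(o['tcp_pos'],np.degrees(np.arctan2(R[1,0],R[0,0])));plan([471,-190.5,228],0,1);print(R.round(3))"
```

```text
[ 463.20085086 -209.87205366  229.02365968] 27.760285156676865
[0, [0.016, -0.014, 0.001], [0, 0, 0.0]],[[ 0.885  0.466 -0.004]
 [ 0.466 -0.885  0.001]
 [-0.003 -0.003 -1.   ]]
```

>>> play_rows(
  deltas=[
    [0, [0.016, -0.014, 0], [0, 0, 0]],
    [0, [0, 0, 0], [0, 0, 0]],
    [0, [0, 0, 0.04], [0, 0, 0]],
    [0, [0, 0, 0], [0, 0, 0]],
  ],
)

```text
clock: 2.35
tcp_pos: [469.6, -187.4, 188.5]
orientation: [-3.045, -0.761, 0.007]
wrist_force: [0.1, 0.6, -0.1]
grip_width: 85.4
```

```bash
python3 -c "
from plan import *
o=manip.get_obs();print(o['tcp_pos']);plan([471,-190.5,121],0,1)"
```

```text
[ 469.63223769 -187.39991112  188.4959917 ]
[0, [0.0, 0.004, 0.067], [0, 0, 0.0]],
```

>>> play_rows(
  deltas=[
    [0, [0, 0.003, 0.034], [0, 0, 0]],
    [0, [0, 0, 0], [0, 0, 0]],
    [0, [0, 0, 0.03], [0, 0, 0]],
    [0, [0, 0, 0], [0, 0, 0]],
  ],
)

```text
clock: 2.75
tcp_pos: [472.3, -190.5, 130.1]
orientation: [3.044, 0.767, -0.001]
wrist_force: [0.4, -0.0, 0.5]
grip_width: 85.5
```

```bash
python3 -c "
from plan import *
o=manip.get_obs();print(o['tcp_pos'],o['wrist_force']);plan([471,-190.5,121],0,1)"
```

```text
[ 472.32587371 -190.54649213  130.0778746 ] [ 0.44610744 -0.01476354  0.4710821 ]
[0, [-0.001, -0.001, 0.009], [0, 0, 0.0]],
```

>>> play_rows(
  deltas=[
    [0, [-0.001, -0.001, 0.008], [0, 0, 0]],
    [0, [0, 0, 0], [0, 0, 0]],
    [1, [0, 0, 0], [0, 0, 0]],
    [1, [0, 0, 0], [0, 0, 0]],
    [1, [0, 0, 0], [0, 0, 0]],
    [1, [0, 0, 0], [0, 0, 0]],
    [1, [0, 0, 0], [0, 0, 0]],
  ],
  newtons=40,
)

```text
clock: 3.45
tcp_pos: [471.8, -189.4, 129.3]
orientation: [3.041, 0.768, 0.006]
wrist_force: [0.5, -2.0, -6.3]
grip_width: 44.7
```

```bash
python3 -c "
from h import *
o=manip.get_obs();R=cv2.Rodrigues(o['orientation'])[0];print(o['tcp_pos'],o['wrist_force'],o['moment'],o['grip_width'],np.degrees(np.arctan2(R[1,0],R[0,0])))"
```

```text
[ 471.76411197 -189.41539332  129.33524183] [ 0.52838481 -2.01606926 -6.28457168] [-0.33385758 -0.24471793  0.02659309] 44.651857020200744 28.337616762618868
```

>>> play_rows(
  deltas=[
    [1, [0, 0, 0], [0, 0, -0.16]],
    [1, [0, 0, 0], [0, 0, -0.16]],
    [1, [0, 0, 0], [0, 0, -0.16]],
    [1, [0, 0, 0], [0, 0, -0.16]],
    [1, [0, 0, 0], [0, 0, -0.16]],
    [1, [0, 0, 0], [0, 0, -0.16]],
    [1, [0, 0, 0], [0, 0, 0]],
  ],
)

```text
clock: 4.15
tcp_pos: [471.2, -188.9, 129.3]
orientation: [2.521, 1.87, 0.003]
wrist_force: [-0.4, 0.5, -1.2]
grip_width: 44.7
```

```bash
python3 -c "
from h import *
o=manip.get_obs();R=cv2.Rodrigues(o['orientation'])[0];print(o['tcp_pos'],o['wrist_force'],o['moment'],o['grip_width'],np.degrees(np.arctan2(R[1,0],R[0,0])))
a=snap('wrist','pics/w2.png')"
```

```text
[ 471.22207376 -188.92317146  129.29687035] [-0.37528398  0.54247006 -1.22691969] [-0.00300665 -0.28717605  0.08304973] 44.67733829087997 73.13143557121968
```

View pics/w2.png

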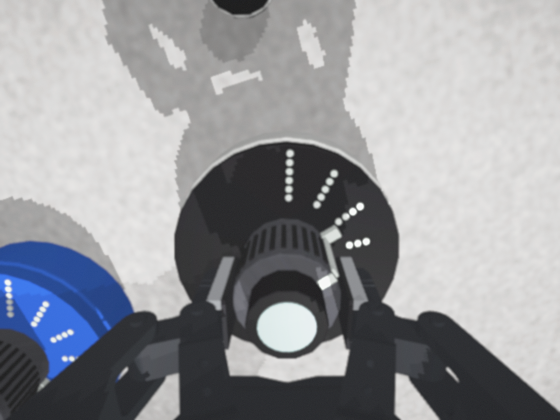

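The sleeve has turned about 45°. The tooth at (331,234) is just short of the four-dot row at (350,213), past the three-dot row at (358,243). I'll turn it another 5° and then open.

>>> play_rows(
  deltas=[
    [1, [0, 0, 0], [0, 0, -0.1]],
    [1, [0, 0, 0], [0, 0, 0]],
    [0, [0, 0, 0], [0, 0, 0]],
    [0, [0, 0, 0], [0, 0, 0]],
    [0, [0, 0, 0], [0, 0, 0]],
    [0, [0, 0, 0], [0, 0, 0]],
  ],
)

```text
clock: 4.8
tcp_pos: [471.6, -189.4, 129.7]
orientation: [2.462, 1.945, 0.003]
wrist_force: [0.2, -1.2, -0.4]
grip_width: 85.3
```

>>> play_rows(
  deltas=[
    [0, [0, 0, -0.03], [0, 0, 0]],
    [0, [0, 0, -0.03], [0, 0, 0]],
    [0, [0, 0, -0.03], [0, 0, 0]],
    [0, [0, 0, 0], [0, 0, 0]],
    [0, [0, 0, 0], [0, 0, 0]],
  ],
)

```text
clock: 5.3
tcp_pos: [471.1, -189.2, 222.5]
orientation: [2.467, 1.941, 0.002]
wrist_force: [-0.6, -0.1, 0.2]
grip_width: 85.3
```

```bash
python3 - <<'E'
from h import *; import pickle
o=manip.get_obs();R=cv2.Rodrigues(o['orientation'])[0];print(o['tcp_pos'],o['wrist_force'],o['grip_width'],np.degrees(np.arctan2(R[1,0],R[0,0])))
pickle.dump(manip.camera_model('wrist'),open('m3.pkl','wb'))
a=snap('wrist','pics/w3.png')
t=snap('top','pics/top2.png'); 
cv2.imwrite('pics/w3b.png',cv2.resize(a[:,:,::-1],None,fx=1.42,fy=1.42,interpolation=cv2.INTER_CUBIC))
t0=cv2.imread('pics/top.png'); print('diff broad+eyepieces',np.abs(t0.astype(int)-t[:,:,::-1])[150:240,125:320].max(2).__gt__(60).sum())
E
```

```text
[ 471.10645727 -189.24351538  222.54127768] [-0.59594947 -0.07056716  0.23871845] 85.32074422285109 76.39773112256127
diff broad+eyepieces 2215
```

View pics/w3b.png

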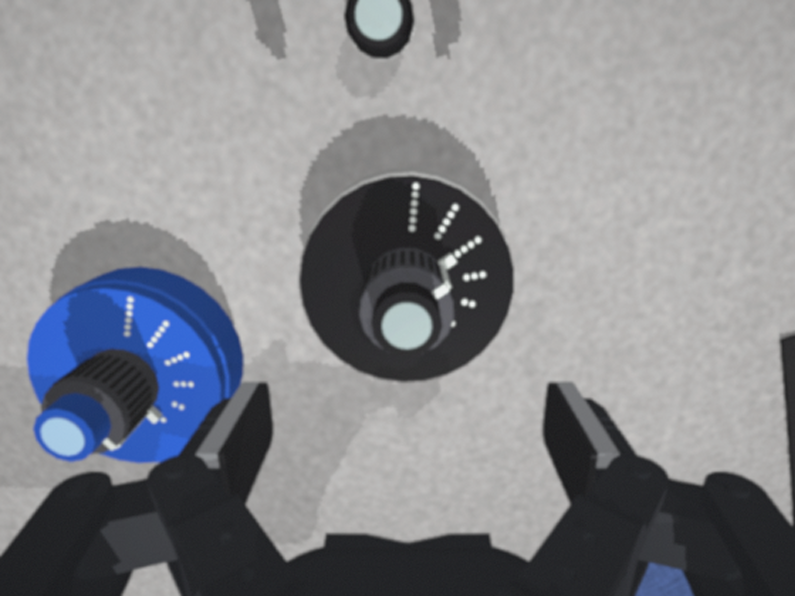

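View pics/top2.png

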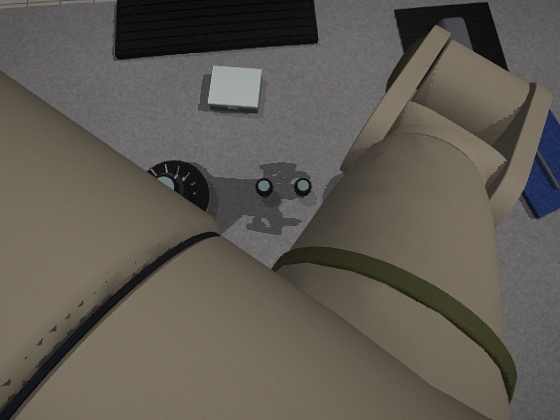

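The wrist view shows the tooth at (449,262) on the four-dot row ending at (478,240). Rows 3, 2 and 1 are below it. In the top view the arm hides part of the scene, which explains the picture difference, and both eyepieces are still standing at (264,187) and (303,187). Before handing in, I'll check the tooth's angle in numbers.

```bash
python3 - <<'E'
from h import *; import pickle
m=pickle.load(open('m3.pkl','rb')); k=1.42
c=at(m,407/k,326/k,95); print(c)
for n,u,v,z in [('2',473,304,40),('3',484,274,40),('4',479,240,40),('5',456,207,40),('6',416,186,40),('tooth',450,262,44)]:
    p=at(m,u/k,v/k,z)-c; print(n,np.degrees(np.arctan2(p[1],p[0])).round(1))
print(manip.get_obs()['wrist_force'],manip.finish_job())
E
```

```text
[ 471.54383742 -191.25033376   95.        ]
2 -28.4
3 -3.4
4 20.9
5 46.1
6 71.4
tooth 20.3
the job is handed in; nothing more can be done
[-0.16811774  0.61591862 -0.4475225 ] None
```

The slim black tube, on the robot's right, is now set to 4, and the job is handed in. I gripped its sleeve, turned it about 50° anticlockwise from number 2, let go and backed off about 93 mm upward.

- **Setting:** after release the wrist image puts the tooth at 20.3°. The four-dot row is at 20.9° and its neighbours at −3.4° and 46.1°, so it rests in the click at 4.
- **Robot clear:** the gripper is open, and the wrist force was under 1 N at hand-in. The clock read about 5.4 s.
- **Left alone:** both eyepieces stand where they were in the top view, and I never touched the broad tube or the blue look-alike.
- **Not confirmed:** the arm hid part of the broad tube in the last top view, so I couldn't check its pointer by image. The automatic before-and-after comparison of that area was useless for the same reason.
- **Disagreement:** the grip ended about 8 mm higher than commanded, with the TCP at 129 mm instead of 121–122 mm. It still held the sleeve well.

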